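# Load the tumbler barrel and hold its bayonet lid at the vent position

## Task

Sort the three things lying mixed on the shelf: the two pebbles go into the open tumbler barrel and the lying dop stick goes into the wooden tray. Then set the lid fully home in the barrel with its lugs through the two gaps, twist it clockwise (seen from above) 45 degrees, which is halfway to the lock click and must stop short of it, and keep holding it there against its return spring: the program finishes while the gripper still holds the lid. Leave the little jar and the brush that stand and lie among these things where they are.

Things in the scene. Friction and masses are not known exactly. Their poses are not given: they have to be found in the camera images.
- barrel: Fixed round black tumbler barrel with aluminium collar, 102 mm across, 84 mm high, open on top. Origin: centre of its underside, z up. Mouth 72 mm wide, narrowed to 60 mm by a ledge at height 66 mm; hollow below (inner floor at 6 mm). The top flange (78 to 84 mm high) has two gaps for the lid's lugs, on the barrel's +x and -x, 18 mm wide, out to 46 mm from the axis.
- seat (a point): Point on the barrel's axis at ledge height, 66 mm above the shelf; axes as the barrel's. The lid's origin comes here when it is fully home, lugs resting on the ledge. Under the flange the lugs turn clockwise only (fixed stops the other way) with 4 mm of play upward.
- carrier (a joint): Two steel tabs inside the collar, pushed by the lid's lugs: 0 at rest, grows to 1.6 rad as the lid twists clockwise. A lid dropped in centred in the gaps turns about 0.08 rad (0 to 0.17 if off-centre) before it meets the tabs, then they turn together. Spring return, 0.1 N m per rad: a lid let go before the click turns back.
- latch (a joint): Lock pin, a small steel button sticking out of the collar 77 degrees clockwise from the barrel's +x; 0 at rest. A lug reaches it when the lid has turned about 65 degrees and pushes it outward (2 mm, against 3 to 4 N) until it snaps back behind the lug (the click) at about 90 degrees.
- lid: Loose grey lid, 0.16 kg, standing right way up. Origin: centre of its underside, z up. Plug 69 mm across, 20 mm high, tapering to 61 at the foot; two steel lugs at its foot along its +x and -x (12 mm wide, 8 high, tips 43 mm from the axis); cap 88 mm across from 20 to 27 mm; bar grip on top along x, 52 mm long, 14 wide, from 27 to 59 mm up. Same after a half turn.
- pebble_a: Smooth tumbled pebble, a rounded squat disc 29 mm across and 20 mm high, grey-brown, 30 g. Origin: centre of its underside.
- pebble_a_center (a point): Middle of that pebble, 10 mm above its origin.
- pebble_b: Smooth tumbled pebble, 25 mm across and 22 mm high, grey-brown, 30 g. Origin: centre of its underside.
- pebble_b_center (a point): Middle of that pebble, 11 mm above its origin.
- stick: Loose dop stick lying on the shelf: square wooden stick 10 mm thick with a 12 mm thick dark head at its +x end, 90 mm long in all (from -45 to +45 mm along its x), 20 g. Origin: centre of its underside.
- stick_center (a point): Middle of the lying dop stick, 6 mm above its origin.
- tray: Fixed open wooden tray, 150 mm along its x, 100 mm along its y, 30 mm high, walls and floor 5 mm. Origin: centre of its underside.
- jar: Bystander: small jar with a lid, 48 mm wide, 60 mm high, near the tray.
- brush: Bystander: brush 150 mm long lying at the robot's left.
Mind the look-alikes: they are no part of the job. Of the things like the tray, leave any that is black or pink; of the rest the larger one is meant.

How it is judged:
By the outcome, as a careful person would: the job done as asked, in the order asked, and still so for the second after the job is handed in, while the arm keeps its last pose, push and grip.
It also fails if it takes over 67 s, if anything falls off the work surface, if the arm or the gripper's body presses on something with over 40 N, if the wrist force passes 120 N, or if a joint passes its speed limit or range.

## Robot

A 7-joint arm with a two-finger parallel gripper is mounted at the origin on the work surface. World frame = base frame: x ahead of the robot, y to its left, z up, the work surface at z = 0. Lengths are in m, angles in degrees, forces in N, time in s.
With the tool pointing down it reaches from about 0.425 to 0.875 m from the base axis. Payload 4.7 kg.
Tool frame: the origin (TCP) lies on the mounting face of the last link; the fingertips stand 182 mm ahead of it and the grasp point (between the pads) lies 164 mm ahead of it; z points along the fingers, x is the direction in which the jaws open and shut, and the axes are right-handed (so a half turn about z gives the same grasp; the last joint's range is limited). The gripper opens to 87 mm and grips with 3 to 60 N. Pads are 19 mm wide; open, the fingers measure 117 mm over their backs; the gripper's body (75 mm by 190 mm) begins 51 mm behind the grasp point.
Start: joints at [69.104, 18.392, -4.016, 83.108, 1.295, 78.541, -3.26], TCP at [0.24, -0.604, 0.405] pointing down, gripper open.
Joint ranges: [-163.93, 163.93], [-17.29, 119.83], [-79.2, 71.16], [3.27, 140.29], [-89.18, 269.18], [5.43, 117.66], [-154.24, 154.24]. Speed limits (degrees/s): [147.25, 147.25, 180, 180, 180, 180, 180].

## Interface

Orientations are given as [roll, pitch, yaw] about the fixed x, y, z axes, in that order (R = Rz(yaw) Ry(pitch) Rx(roll)).
In Python, from cell import status, cams, env, outline_of, landmark_of gives the robot as it stands. The module is installed in compiled form; this text tells all that it offers.
- The arm moves only by the tool jog_arm, never from a script. Its argument "rows" is a list of rows, each a list of 7 numbers: the closure, from 0 (fully open) to 1 (shut), then the shift along the tool's x, y, z in m, then the turn, a rotation vector about the tool's x, y, z in degrees. A call has 1 to 12 rows; each row shifts and turns the commanded pose from where the row before left it, along the tool's axes as they then stand; what a row does not reach is not made up. A row lasts 1/12 s, in which the tool goes at most 41.7 mm and 7.16 degrees, less where a joint would pass 70% of its speed; a pose out of reach is approached as far as the arm can. A call with a gripper value outside its range is refused whole. The fingers move at their own pace and stop on an object; "grip_force" is the grip in N (left out, the last holds). Time passes only in rows, so rows that do not move let the fingers close. It gives the time, the measured TCP pose, the force and the opening at its end, in the units of the state.
- status.get_obs(): the state, without advancing time (a new reading comes with each control period).
- cams.read_camera(name): name is "scene" or "top" or "wrist"; returns (picture, depth): 420x560x3 uint8, red, green, blue; 420x560 float32, m along the optical axis (not along the pixel's ray), 0 where there is no reading.
- cams.camera_params(name): a dict with "vfov" (degrees; the focal length in pixels is half the picture's height over the tangent of half this angle, whatever the lens; pixels are square), "cx", "cy" (the principal point, pixels), "k1" (the pictures are not rectified: a ray, as slopes to the right and down, at radius r is drawn at 1 + k1 r^2 times it, then the intrinsics apply), "eye" and "attitude" of the camera in the world. Camera axes: x right, y up, looking along -z (the intrinsics and any distortion apply to the point x, -y, -z); pixel columns grow to the right and rows downward; lengths in m; the calibration is good to about 2 mm. A picture is of the moment at which its call begins: read the wrist's pose just before it. camera_params takes no time and is no camera call; for the wrist camera it gives the pose at the moment of the call.
- env.sign_off(): hands the job in, once; it reports no verdict.
Trained networks look in the newest picture that a camera, given by its name, has taken for a name from the list of things; names that differ only in an ending like _2 or _b are one class to them, and where a whole thing is asked for, a point or a joint stands for the part that bears it (a point fixed in the world has none). Each returns a list of dicts, best first, with "conf" (0 to 1); they miss things now and then, are a little off and sometimes report something else, mostly with a low value. They report only what shows in the picture. A call takes as long as a camera call. They do not tell look-alikes from the thing itself.
- outline_of(camera, name): "pixels" (420x560 bool, what is visible of it) and "box" ([left, top, right, bottom] in pixels, round what is visible of it).
- landmark_of(camera, name): "position" ([row, column] in pixels: a listed point, or the origin of a listed thing).
The state is a dict: "time_s": time; "qpos": joint angles; "joint_velocities": joint speeds; "effort": joint torques, N m; "tool_pos": TCP position; "tool_rot": TCP orientation; "force": force on the tool from outside, world axes, zero at the start; "wrist_torque": the same for the moment, N m; "grip_width": finger opening in m.
Only numpy, scipy, OpenCV 4.12 (cv2) and the standard library are available. Lean on these libraries where they do the work, as an engineer would, in place of code of your own. Each camera call takes 0.05 s, during which the arm holds its last target. There are 200 camera calls.

## Working session

There is one attempt and no reset: what is moved stays moved. The work goes in short steps, Python scripts to look and compute and a tool call to move; the robot and the scene stay as the last step left them, time stands still between calls to the robot, and variables do not carry over. Pictures are saved under pics/ and viewed, about 8 in all and at most 12, crops included, and the job is handed in when it is done.

Besides the shell and the picture viewer there is one more tool, called after ">>>" by a JSON object that holds its "api" and its "payload", one argument or row to a line. jog_arm: Moves the arm, as the interface text tells. Its arguments: {"type":"object","properties":{"rows":{"type":"array"},"grip_force":{"type":"number"}},"required":["rows"]}

```bash
mkdir -p pics; cat > h.py <<'E'
import numpy as np, cv2
from scipy.spatial.transform import Rotation as R
from cell import status, cams, env, outline_of, landmark_of
def rotm(a):
    a=np.array(a,float)
    if a.shape==(3,3): return a
    return R.from_euler('xyz',a,degrees=True).as_matrix()
def K(p):
    f=210/np.tan(np.radians(p['vfov'])/2); return f
def ray(p,r,c):
    f=K(p); d=np.array([(c-p['cx'])/f,(r-p['cy'])/f]); u=d.copy()
    for _ in range(20): u=d/(1+p['k1']*(u@u))
    return rotm(p['attitude'])@np.array([u[0],-u[1],-1])
def atz(p,r,c,z):
    d=ray(p,r,c); e=np.array(p['eye']); return e+d*(z-e[2])/d[2]
def dep(p,r,c,D):
    return np.array(p['eye'])+ray(p,r,c)*D[int(round(r)),int(round(c))]
def proj(p,X):
    q=rotm(p['attitude']).T@(np.array(X)-p['eye']); u=np.array([q[0],-q[1]])/-q[2]
    u=u*(1+p['k1']*(u@u)); f=K(p); return p['cy']+f*u[1],p['cx']+f*u[0]
E
python3 - <<'E'
from h import *
o=status.get_obs(); print(o)
for n in ['scene','top']:
    im,D=cams.read_camera(n); p=cams.camera_params(n); print(n,p)
    cv2.imwrite(f'pics/{n}0.png',im[:,:,::-1])
    for t in ['barrel','lid','pebble_a','stick','tray','jar','brush','seat','stick_center','pebble_a_center','latch']:
        if n=='top' or t in('lid','barrel','tray'):
            for l in landmark_of(n,t)[:4]:
                r,c=l['position']
                if 0<=r<419.5 and 0<=c<559.5: print(t,round(l['conf'],2),np.round([r,c]),'dep',dep(p,r,c,D).round(3),'z0',atz(p,r,c,0).round(3))
E
```

```text
{'time_s': 0.0, 'qpos': array([69.10380213, 18.43887066, -4.01422096, 83.17675023,  1.29399852,
       78.54027038, -3.26117347]), 'joint_velocities': array([ 0.00775261, -0.02580349, -0.09277081,  0.00623053,  0.09772221,
       -0.03355998,  0.01272557]), 'effort': array([ 2.04878597e-04, -4.91291034e+01, -4.03916622e-01, -3.12524307e+01,
       -6.41044183e-02,  4.38024988e-02,  1.55688845e-04]), 'tool_pos': array([ 0.24025937, -0.6037357 ,  0.40364694]), 'tool_rot': array([ 1.79994730e+02,  1.10707121e-01, -6.82966337e+01]), 'force': array([ 0.53075729, -0.16803134,  0.0860488 ]), 'wrist_torque': array([-0.05352353, -0.01431784, -0.01188223]), 'grip_width': 0.08699686159957377}
scene {'vfov': 46.30417004873345, 'cx': 284.0988823803016, 'cy': 212.37914190151378, 'k1': -0.05598973538003949, 'eye': array([0.95319164, 0.48633712, 0.95858531]), 'attitude': array([ 42.61885689,   0.26054062, 147.28849515])}
barrel 0.83 [379. 364.] dep [0.593 0.218 0.004] z0 [0.592 0.217 0.   ]
lid 0.88 [280. 340.] dep [0.5   0.009 0.026] z0 [ 0.487 -0.004  0.   ]
lid 0.65 [268. 251.] dep [ 0.649 -0.141
[... 1185 characters left out ...]
ep [ 0.343 -0.354  0.004] z0 [ 0.343 -0.355  0.   ]
tray 0.17 [160. 256.] dep [ 0.64  -0.151  0.009] z0 [ 0.643 -0.15   0.   ]
jar 0.73 [236. 280.] dep [ 0.417 -0.22   0.06 ] z0 [ 0.422 -0.221  0.   ]
brush 0.87 [225. 144.] dep [0.449 0.167 0.017] z0 [0.451 0.172 0.   ]
seat 0.86 [172. 124.] dep [0.605 0.235 0.005] z0 [0.606 0.237 0.   ]
stick_center 0.49 [158. 257.] dep [ 0.646 -0.153  0.007] z0 [ 0.647 -0.153  0.   ]
pebble_a_center 0.6 [186. 268.] dep [ 0.563 -0.184  0.014] z0 [ 0.566 -0.184  0.   ]Traceback (most recent call last):
  File "<stdin>", line 8, in <module>
ValueError: it knows: barrel, brush, jar, lid, pebble, pebble_a_center, pebble_b_center, seat, stick, stick_center, tray
```

View pics/top0.png

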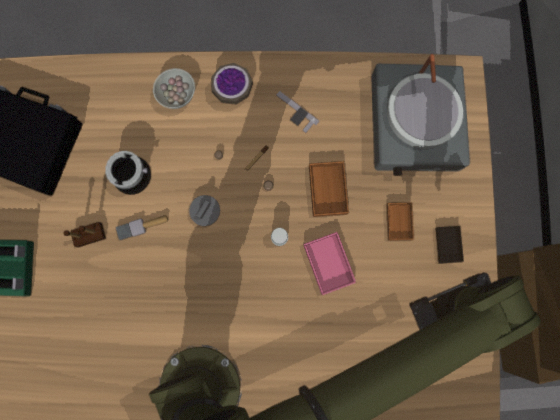

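View pics/scene0.png

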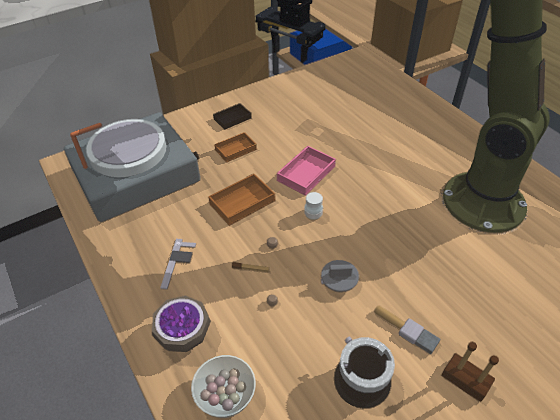

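The top view shows the barrel at about (172,127), the lid (210,204), the pebbles (155,219) and (185,268), the stick (158,257), the large brown tray (189,328), the jar (236,280) and the brush (228,143). The pink tray, the black tray and the small brown tray are look-alikes. Next I'll measure yaws.

```bash
python3 - <<'E'
from h import *
im,D=cams.read_camera('top'); p=cams.camera_params('top')
def cloud(m): 
    return np.array([dep(p,r,c,D) for r,c in zip(*np.nonzero(m)) if D[r,c]>0])
for t in ['pebble','stick','tray','lid','barrel','jar']:
    for l in outline_of('top',t)[:3]:
        if l['conf']<.3: continue
        P=cloud(l['pixels']); rect=cv2.minAreaRect((P[:,:2]*1000).astype(np.float32))
        print(t,round(l['conf'],2),l['box'],'med',np.median(P,0).round(3),'zmax',P[:,2].max().round(3),'rect',np.round(rect[0]),np.round(rect[1]),round(rect[2],1))
a=cv2.resize(im[135:215,85:165],(400,400),interpolation=cv2.INTER_CUBIC)
b=cv2.resize(im[170:250,165:245],(400,400),interpolation=cv2.INTER_CUBIC)
cv2.imwrite('pics/z1.png',np.hstack([a,b])[:,:,::-1])
# lid grip: points z>0.045
l=outline_of('top','lid')[0]; P=cloud(l['pixels']); Q=P[P[:,2]>.045]; print(len(Q),cv2.minAreaRect((Q[:,:2]*1000).astype(np.float32)))
E
```

```text
pebble 0.55 [213.5, 150.3, 223.8, 159.1] med [ 0.652 -0.041  0.021] zmax 0.028 rect [653. -42.] [20. 20.] 82.4
pebble 0.43 [264.3, 183.9, 275.7, 187.3] med [ 0.564 -0.185  0.018] zmax 0.026 rect [ 565. -185.] [25. 23.] 0.6
stick 0.56 [246.7, 145.6, 267.0, 171.7] med [ 0.651 -0.155  0.01 ] zmax 0.017 rect [ 649. -153.] [12. 85.] 51.1
tray 0.97 [434.1, 223.2, 465.4, 266.2] med [ 0.398 -0.704  0.004] zmax 0.026 rect [ 398. -702.] [105.  72.] 1.0
tray 0.91 [310.9, 161.3, 351.1, 216.0] med [ 0.557 -0.356  0.005] zmax 0.037 rect [ 556. -358.] [152. 106.] 4.3
tray 0.86 [302.2, 233.0, 356.1, 293.9] med [ 0.345 -0.357  0.005] zmax 0.037 rect [ 346. -358.] [154. 107.] 20.7
lid 0.71 [185.4, 194.7, 223.2, 227.5] med [ 0.489 -0.006  0.027] zmax 0.064 rect [490.  -3.] [86. 89.] 30.2
barrel 0.94 [105.3, 153.1, 150.8, 194.7] med [0.596 0.215 0.063] zmax 0.092 rect [603. 224.] [139. 115.] 57.5
barrel 0.54 [270.0, 224.1, 287.9, 244.3] med [ 0.415 -0.217  0.058] zmax 0.067 rect [ 417. -215.] [49. 45.] 64.3
jar 0.6 [273.5, 227.0, 288.0, 243.3] med [ 0.416 -0.217  0.058] zmax 0.067 rect [ 417. -217.] [43. 45.] 2.4
106 ((490.4531555175781, -5.109035491943359), (15.008946418762207, 51.6245231628418), 61.17198181152344)
```

View pics/z1.png

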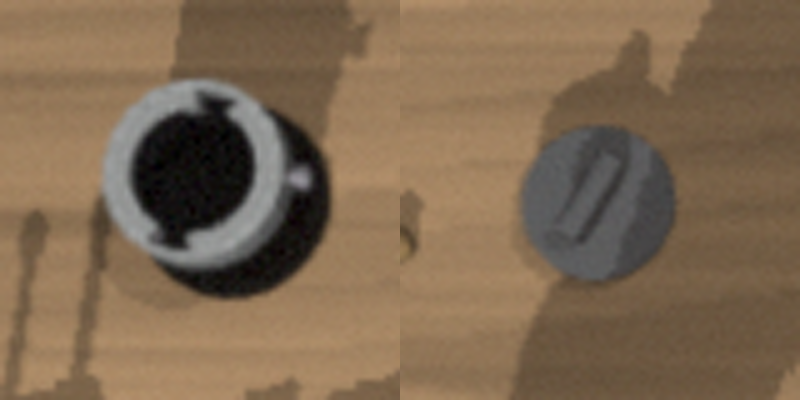

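```bash
cat >> h.py <<'E'
def plan(x,y,z,yaw,clo,smax=.037,amax=6.8,start=None):
    """rows from the present pose to grasp point (x,y,z) (grasp pt = TCP-0.164 z), tool down"""
    if start is None:
        o=status.get_obs(); pos=np.array(o['tool_pos']); Rt=rotm(o['tool_rot'])
    else: pos=np.array(start[:3])+[0,0,.164]; Rt=rotm([180,0,start[3]])
    T=np.array([x,y,z+.164]); Rg=rotm([180,0,yaw]); rv=R.from_matrix(Rt.T@Rg).as_rotvec(degrees=True)
    n=max(1,int(np.ceil(max(np.linalg.norm(T-pos)/smax,np.linalg.norm(rv)/amax))))
    q=pos.copy(); 
    for i in range(n):
        s=np.round(Rt.T@((T-q)/(n-i)),4); a=np.round(R.from_matrix(Rt.T@Rg).as_rotvec(degrees=True)/(n-i),1)
        print('[%s,%s],'%(clo,','.join('%g'%v for v in [*s,*a])))
        q=q+Rt@s; Rt=Rt@R.from_rotvec(a,degrees=True).as_matrix()
    print(n)
E
python3 -c "
from h import *
plan(.563,-.185,.15,-20,.3)"
```

```text
[0.3,-0.018,-0.0303,0.006,0,-0,-3.2],
[0.3,-0.0163,-0.0313,0.0061,0,-0,-3.2],
[0.3,-0.0145,-0.0321,0.006,0,-0,-3.2],
[0.3,-0.0127,-0.0329,0.0061,0,-0,-3.2],
[0.3,-0.0108,-0.0335,0.006,0,-0,-3.2],
[0.3,-0.0089,-0.0341,0.0061,0,-0,-3.2],
[0.3,-0.007,-0.0346,0.006,0,-0,-3.2],
[0.3,-0.0051,-0.0349,0.0061,0,-0,-3.2],
[0.3,-0.0031,-0.0351,0.006,0,-0,-3.2],
[0.3,-0.0012,-0.0352,0.0061,0,-0,-3.2],
[0.3,0.0008,-0.0352,0.006,0,-0,-3.3],
[0.3,0.0028,-0.0352,0.0061,0,-0,-3.2],
[0.3,0.0048,-0.0349,0.006,0,-0,-3.3],
[0.3,0.0068,-0.0346,0.0061,0,-0,-3.2],
[0.3,0.0087,-0.0342,0.006,0,-0,-3.3],
15
```

>>> {"api": "jog_arm", "payload": {
  "rows": [
    [0.3, -0.018, -0.03, 0.006, 0, 0, -3.2],
    [0.3, -0.016, -0.031, 0.006, 0, 0, -3.2],
    [0.3, -0.0145, -0.032, 0.006, 0, 0, -3.2],
    [0.3, -0.0125, -0.033, 0.006, 0, 0, -3.2],
    [0.3, -0.011, -0.0335, 0.006, 0, 0, -3.2],
    [0.3, -0.009, -0.034, 0.006, 0, 0, -3.2],
    [0.3, -0.007, -0.0345, 0.006, 0, 0, -3.2],
    [0.3, -0.005, -0.035, 0.006, 0, 0, -3.2],
    [0.3, -0.003, -0.035, 0.006, 0, 0, -3.2],
    [0.3, -0.001, -0.035, 0.006, 0, 0, -3.2],
    [0.3, 0.001, -0.035, 0.006, 0, 0, -3.2],
    [0.3, 0.003, -0.035, 0.006, 0, 0, -3.2]
  ]
}}

```text
time_s: 2.15
tool_pos: [0.4989, -0.2689, 0.3328]
tool_rot: [180.0, -0.0, -29.8]
force: [0.5, -0.6, -0.6]
grip_width: 0.0611
```

>>> {"api": "jog_arm", "payload": {
  "rows": [
    [0.3, 0.005, -0.035, 0.006, 0, 0, -3.2],
    [0.3, 0.007, -0.0345, 0.006, 0, 0, -3.2],
    [0.3, 0.009, -0.034, 0.006, 0, 0, -3.2],
    [0.3, 0, 0, 0, 0, 0, 0],
    [0.3, 0, 0, 0, 0, 0, 0]
  ]
}}

```text
time_s: 2.57
tool_pos: [0.5646, -0.1844, 0.3143]
tool_rot: [-179.9, 0.0, -20.0]
force: [-0.6, -1.0, 0.4]
grip_width: 0.061
```

```bash
cat >> h.py <<'E'
def wlook(names,z,fn=None):
    o=status.get_obs(); im,D=cams.read_camera('wrist'); p=cams.camera_params('wrist')
    print('tcp',o['tool_pos'].round(4),o['tool_rot'].round(2),'w',round(o['grip_width'],4),'F',o['force'].round(1))
    if fn: cv2.imwrite('pics/'+fn,im[:,:,::-1])
    for t in names:
        for l in outline_of('wrist',t)[:3]:
            if l['conf']<.2: continue
            m=l['pixels']; P=np.array([dep(p,r,c,D) for r,c in zip(*np.nonzero(m)) if D[r,c]>0])
            rc=cv2.minAreaRect((P[:,:2]*1000).astype(np.float32))
            top=P[P[:,2]>np.percentile(P[:,2],97)-.004]
            print(t,round(l['conf'],2),np.round(l['box']),'med',np.median(P,0).round(4),'z97',np.percentile(P[:,2],97).round(4),'rect',np.round(rc[0],1),np.round(rc[1]),round(rc[2],1))
    return im,D,p
E
python3 -c "
from h import *
im,D,p=wlook(['pebble','stick'],0,'w1.png'); print(p['eye'])"
```

```text
tcp [ 0.5646 -0.1844  0.3143] [-1.7993e+02  4.0000e-02 -2.0000e+01] w 0.061 F [-0.6 -1.   0.4]
pebble 0.78 [257. 194. 292. 228.] med [ 0.5629 -0.1855  0.0196] z97 0.0214 rect [ 562.1 -187.5] [28. 27.] 70.2
stick 0.58 [310. 108. 416. 164.] med [ 0.6455 -0.1555  0.0109] z97 0.0132 rect [ 644.2 -155. ] [11. 90.] 49.4
[ 0.59054966 -0.11088413  0.29463158]
```

View pics/w1.png

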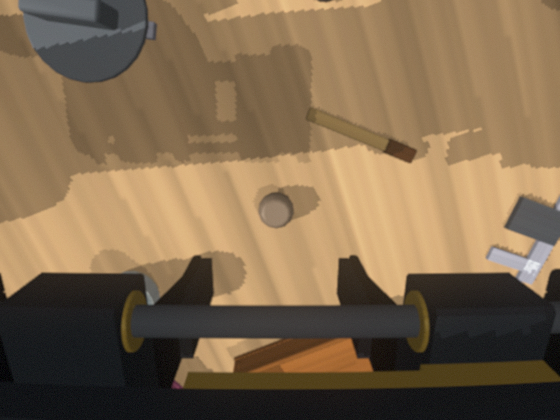

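The wrist view shows the pebble at (277,210), the stick from (308,113) to (413,153) with its dark head on the right, and the lid at upper left. I'm descending on the pebble.

>>> {"api": "jog_arm", "payload": {
  "rows": [
    [0.3, -0.0015, 0.003, 0.03, 0, 0, 0],
    [0.3, 0, 0, 0.035, 0, 0, 0],
    [0.3, 0, 0, 0.035, 0, 0, 0],
    [0.3, 0, 0, 0.02, 0, 0, 0],
    [0.3, 0, 0, 0.0085, 0, 0, 0],
    [0.3, 0, 0, 0, 0, 0, 0],
    [0.9, 0, 0, 0, 0, 0, 0],
    [0.9, 0, 0, 0, 0, 0, 0],
    [0.9, 0, 0, 0, 0, 0, 0],
    [0.9, 0, 0, 0, 0, 0, 0]
  ],
  "grip_force": 12
}}

```text
time_s: 3.55
tool_pos: [0.5614, -0.1899, 0.1874]
tool_rot: [180.0, -0.1, -20.3]
force: [-0.5, -1.0, 0.6]
grip_width: 0.0419
```

>>> {"api": "jog_arm", "payload": {
  "rows": [
    [0.9, 0, 0, 0, 0, 0, 0],
    [0.9, 0, 0, -0.02, 0, 0, 0],
    [0.9, 0, 0, -0.035, 0, 0, 0],
    [0.9, 0, 0, -0.035, 0, 0, 0],
    [0.9, 0, 0, -0.035, 0, 0, 0],
    [0.9, 0, 0, 0, 0, 0, 0]
  ]
}}

```text
time_s: 4.05
tool_pos: [0.5636, -0.1897, 0.3195]
tool_rot: [180.0, -0.8, -20.3]
force: [1.9, 0.4, 0.5]
grip_width: 0.0095
```

```bash
python3 -c "
from h import *
plan(.598,.214,.15,0,.9)"
```

```text
[0.9,-0.0098,-0.0355,0.0004,0,-0.1,-1.8],
[0.9,-0.0087,-0.0358,0.0004,0,-0.1,-1.8],
[0.9,-0.0075,-0.036,0.0004,0,-0.1,-1.9],
[0.9,-0.0063,-0.0363,0.0004,0,-0.1,-1.8],
[0.9,-0.0052,-0.0365,0.0004,0,-0,-1.9],
[0.9,-0.004,-0.0366,0.0004,0,-0.1,-1.8],
[0.9,-0.0028,-0.0367,0.0004,0,-0,-1.9],
[0.9,-0.0016,-0.0368,0.0004,0,-0.1,-1.8],
[0.9,-0.0005,-0.0368,0.0004,0,-0,-1.9],
[0.9,0.0007,-0.0368,0.0004,0.1,-0.1,-1.8],
[0.9,0.0019,-0.0369,0.0005,0,-0,-1.9],
11
```

The fingers were too slow, so I lifted before they closed. Reopening and looking again.

>>> {"api": "jog_arm", "payload": {
  "rows": [
    [0.35, 0, 0, 0, 0, 0, 0],
    [0.35, 0, 0, 0, 0, 0, 0],
    [0.35, 0, 0, 0, 0, 0, 0],
    [0.35, 0, 0, 0, 0, 0, 0],
    [0.35, 0, 0, 0, 0, 0, 0]
  ]
}}

```text
time_s: 4.47
tool_pos: [0.5606, -0.1895, 0.3098]
tool_rot: [-180.0, 0.1, -20.3]
force: [0.3, 0.0, 0.4]
grip_width: 0.0356
```

```bash
python3 -c "
from h import *
wlook(['pebble'],0)
plan(.562,-.187,.03,-20,.35)"
```

```text
tcp [ 0.5606 -0.1895  0.3098] [-1.7999e+02  1.5000e-01 -2.0290e+01] w 0.0356 F [0.3 0.  0.4]
pebble 0.88 [260. 186. 295. 222.] med [ 0.5632 -0.1827  0.0197] z97 0.0215 rect [ 562.5 -184.1] [27. 28.] 80.5
[0.35,0.0001,-0.0007,0.0291,-0,0,-0.1],
[0.35,0.0001,-0.0007,0.0291,-0,0,-0.1],
[0.35,0.0001,-0.0007,0.029,-0,0,-0],
[0.35,0.0001,-0.0006,0.0291,-0,0.1,-0.1],
4
```

>>> {"api": "jog_arm", "payload": {
  "rows": [
    [0.3, 0, -0.0058, 0.03, 0, 0, 0],
    [0.3, 0, 0, 0.035, 0, 0, 0],
    [0.3, 0, 0, 0.035, 0, 0, 0],
    [0.3, 0, 0, 0.018, 0, 0, 0],
    [0.3, 0, 0, 0.007, 0, 0, 0],
    [0.3, 0, 0, 0, 0, 0, 0],
    [0.9, 0, 0, 0, 0, 0, 0],
    [0.9, 0, 0, 0, 0, 0, 0],
    [0.9, 0, 0, 0, 0, 0, 0],
    [0.9, 0, 0, 0, 0, 0, 0],
    [0.9, 0, 0, 0, 0, 0, 0],
    [0.9, 0, 0, 0, 0, 0, 0]
  ],
  "grip_force": 12
}}

```text
time_s: 5.57
tool_pos: [0.5631, -0.1842, 0.1866]
tool_rot: [180.0, -0.0, -20.3]
force: [0.0, 0.0, 0.5]
grip_width: 0.0287
```

>>> {"api": "jog_arm", "payload": {
  "rows": [
    [0.9, 0, 0, 0, 0, 0, 0],
    [0.9, 0, 0, 0, 0, 0, 0],
    [0.9, 0, 0, 0, 0, 0, 0]
  ]
}}

```text
time_s: 5.82
tool_pos: [0.5632, -0.1842, 0.1866]
tool_rot: [180.0, -0.0, -20.3]
force: [-0.0, -0.3, 2.3]
grip_width: 0.0274
```

>>> {"api": "jog_arm", "payload": {
  "rows": [
    [0.9, 0, 0, -0.02, 0, 0, 0],
    [0.9, 0, 0, -0.035, 0, 0, 0],
    [0.9, 0, 0, -0.035, 0, 0, 0],
    [0.9, 0, -0.015, -0.035, 0, 0, 0],
    [0.9, -0.01, -0.0355, -0.005, 0, 0, 0],
    [0.9, -0.01, -0.0355, 0, 0, 0, 0],
    [0.9, -0.01, -0.0355, 0, 0, 0, 0],
    [0.9, -0.01, -0.0355, 0, 0, 0, 0],
    [0.9, -0.01, -0.0355, 0, 0, 0, 0],
    [0.9, -0.01, -0.0355, 0, 0, 0, 0],
    [0.9, -0.01, -0.0355, 0, 0, 0, 0],
    [0.9, -0.01, -0.0355, 0, 0, 0, 0]
  ]
}}

```text
time_s: 6.82
tool_pos: [0.5914, 0.1257, 0.3161]
tool_rot: [180.0, 0.0, -20.3]
force: [1.4, 0.1, -0.7]
grip_width: 0.0274
```

>>> {"api": "jog_arm", "payload": {
  "rows": [
    [0.9, -0.01, -0.0355, 0, 0, 0, 0],
    [0.9, -0.01, -0.0355, 0, 0, 0, 0],
    [0.9, -0.005, -0.0155, 0, 0, 0, 0],
    [0.9, 0, 0, 0, 0, 0, 0],
    [0.9, 0, 0, 0, 0, 0, 0]
  ]
}}

```text
time_s: 7.23
tool_pos: [0.5977, 0.2153, 0.3157]
tool_rot: [180.0, 0.1, -20.1]
force: [-0.3, -0.2, -0.1]
grip_width: 0.0275
```

```bash
cat >> h.py <<'E'
def barrel(D,p,m=None):
    P=np.array([dep(p,r,c,D) for r in range(0,419,2) for c in range(0,559,2) if D[r,c]>0])
    P=P[np.hypot(P[:,0]-.6,P[:,1]-.215)<.075]; F=P[(P[:,2]>.078)&(P[:,2]<.092)]
    from scipy.optimize import least_squares
    # outer edge: farthest per angle bin
    c=F[:,:2].mean(0)
    for _ in range(6):
        v=F[:,:2]-c; a=np.degrees(np.arctan2(v[:,1],v[:,0])); rr=np.hypot(*v.T)
        out=np.array([F[i,:2] for b in range(-180,180,10) for s in [np.nonzero((a>=b)&(a<b+10))[0]] if len(s)>3 for i in [s[rr[s].argmax()]]])
        s=least_squares(lambda q:np.hypot(out[:,0]-q[0],out[:,1]-q[1])-q[2],[*c,.05],loss='soft_l1',f_scale=.002); c=s.x[:2]
    print('barrel c',c.round(4),'R',s.x[2].round(4),'n',len(out),'ztop',np.median(F[:,2]).round(4))
    v=F[:,:2]-c; a=np.degrees(np.arctan2(v[:,1],v[:,0])); rr=np.hypot(*v.T); k=(rr>.037)&(rr<.045)
    h=np.histogram(a[k],72,(-180,180))[0]; print(' '.join(map(str,h)))
    return c
E
python3 -c "
from h import *
im,D,p=wlook([],0,'w2.png'); barrel(D,p)"
```

```text
tcp [0.5977 0.2153 0.3157] [ 1.7998e+02  5.0000e-02 -2.0120e+01] w 0.0275 F [-0.3 -0.2 -0.1]
barrel c [0.5962 0.2128] R 0.0507 n 28 ztop 0.084
21 17 12 1 0 0 0 0 0 1 0 0 0 0 0 0 0 0 2 0 0 0 0 0 0 11 14 20 15 19 0 0 0 0 0 3 19 18 20 19 20 21 19 21 18 22 19 18 22 23 19 21 20 20 19 23 19 20 20 19 19 20 19 17 20 15 5 0 0 0 0 0
```

View pics/w2.png

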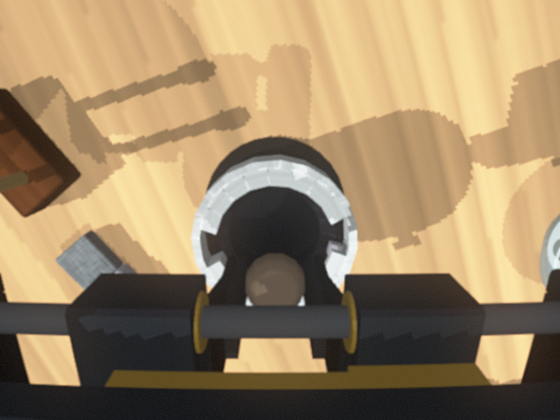

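The pebble is held at (275,280). The barrel mouth lies beneath it with gaps left (215,240) and right (335,232). Releasing it just above the rim.

>>> {"api": "jog_arm", "payload": {
  "rows": [
    [0.9, -0.0005, 0.003, 0.02, 0, 0, 0],
    [0.9, 0, 0, 0.022, 0, 0, 0],
    [0.9, 0, 0, 0, 0, 0, 0],
    [0.9, 0, 0, 0, 0, 0, 0],
    [0.45, 0, 0, 0, 0, 0, 0],
    [0.45, 0, 0, 0, 0, 0, 0],
    [0.45, 0, 0, 0, 0, 0, 0],
    [0.45, 0, 0, 0, 0, 0, 0],
    [0.45, 0, 0, -0.02, 0, 0, 0],
    [0.4, 0, 0, -0.035, 0, 0, 0]
  ]
}}

```text
time_s: 8.12
tool_pos: [0.5956, 0.2103, 0.3261]
tool_rot: [179.7, 0.3, -20.3]
force: [0.4, -0.2, -0.7]
grip_width: 0.0491
```

```bash
python3 -c "
from h import *
im,D,p=wlook(['pebble'],0); barrel(D,p)
plan(.652,-.041,.15,-5,.35)"
```

```text
tcp [0.5956 0.2103 0.3261] [179.73   0.35 -20.29] w 0.0491 F [ 0.4 -0.2 -0.7]
pebble 0.81 [261. 188. 300. 220.] med [0.6045 0.2172 0.0361] z97 0.0377 rect [603.8 215.1] [28. 28.] 70.8
barrel c [0.6044 0.2231] R 0.0454 n 28 ztop 0.0867
0 12 7 5 5 2 4 3 3 4 2 4 3 4 2 5 4 2 4 2 4 3 2 4 3 1 4 14 13 2 1 5 5 2 0 0 0 0 0 0 0 0 2 2 3 3 3 4 4 5 6 3 3 0 0 0 0 0 0 0 0 0 0 0 0 0 0 0 0 0 0 0
[0.35,0.0173,0.0274,0.0027,-0,-0.1,-1.9],
[0.35,0.0164,0.028,0.0026,-0,-0.1,-1.9],
[0.35,0.0154,0.0285,0.0026,-0.1,-0.1,-1.9],
[0.35,0.0145,0.029,0.0026,-0,-0,-1.9],
[0.35,0.0135,0.0295,0.0026,-0.1,-0.1,-1.9],
[0.35,0.0125,0.0299,0.0026,-0,-0,-1.9],
[0.35,0.0115,0.0303,0.0027,-0.1,-0.1,-1.9],
[0.35,0.0105,0.0306,0.0027,-0,-0,-2],
8
```

>>> {"api": "jog_arm", "payload": {
  "rows": [
    [0.35, 0.017, 0.0275, 0.0025, 0, 0, -1.9],
    [0.35, 0.0165, 0.028, 0.0025, 0, 0, -1.9],
    [0.35, 0.0155, 0.0285, 0.0025, 0, 0, -1.9],
    [0.35, 0.0145, 0.029, 0.0025, 0, 0, -1.9],
    [0.35, 0.0135, 0.0295, 0.0025, 0, 0, -1.9],
    [0.35, 0.0125, 0.03, 0.0025, 0, 0, -1.9],
    [0.35, 0.0115, 0.0305, 0.0025, 0, 0, -1.9],
    [0.35, 0.0105, 0.0305, 0.0025, 0, 0, -2],
    [0.35, 0, 0, 0, 0, 0, 0],
    [0.35, 0, 0, 0, 0, 0, 0]
  ]
}}

```text
time_s: 9.05
tool_pos: [0.6504, -0.0461, 0.309]
tool_rot: [179.9, -0.0, -5.3]
force: [0.3, 1.1, 0.2]
grip_width: 0.0567
```

```bash
python3 -c "
from h import *
im,D,p=wlook(['pebble','lid'],0)
plan(.652,-.041,.0205,-5,.35)"
```

```text
tcp [ 0.6504 -0.0461  0.309 ] [ 1.7995e+02 -1.0000e-02 -5.3100e+00] w 0.0567 F [0.3 1.1 0.2]
pebble 0.59 [262. 187. 296. 224.] med [ 0.652  -0.0361  0.0215] z97 0.0234 rect [650.4 -39.6] [28. 24.] 42.9
lid 0.73 [  0. 122. 128. 241.] med [4.97e-01 1.00e-04 2.80e-02] z97 0.06 rect [483.8  -7.8] [101.  87.] 37.1
[0.35,0.0005,0,0.0313,-0,-0,0],
[0.35,0.0004,0.0001,0.0313,-0,-0,0],
[0.35,0.0005,0,0.0313,-0,-0,0.1],
[0.35,0.0004,0.0001,0.0313,-0.1,-0,0],
4
```

>>> {"api": "jog_arm", "payload": {
  "rows": [
    [0.35, 0.001, -0.001, 0.03, 0, 0, 0],
    [0.35, 0, 0, 0.035, 0, 0, 0],
    [0.35, 0, 0, 0.035, 0, 0, 0],
    [0.35, 0, 0, 0.018, 0, 0, 0],
    [0.35, 0, 0, 0.006, 0, 0, 0],
    [0.35, 0, 0, 0, 0, 0, 0],
    [0.9, 0, 0, 0, 0, 0, 0],
    [0.9, 0, 0, 0, 0, 0, 0],
    [0.9, 0, 0, 0, 0, 0, 0],
    [0.9, 0, 0, 0, 0, 0, 0],
    [0.9, 0, 0, 0, 0, 0, 0],
    [0.9, 0, 0, 0, 0, 0, 0]
  ]
}}

```text
time_s: 10.2
tool_pos: [0.6514, -0.0419, 0.1856]
tool_rot: [180.0, -0.0, -5.0]
force: [0.3, -0.2, 0.7]
grip_width: 0.0245
```

>>> {"api": "jog_arm", "payload": {
  "rows": [
    [0.9, 0, 0, 0, 0, 0, 0],
    [0.9, 0, 0, 0, 0, 0, 0],
    [0.9, 0, 0, 0, 0, 0, 0]
  ]
}}

```text
time_s: 10.45
tool_pos: [0.6515, -0.0418, 0.1856]
tool_rot: [180.0, -0.0, -5.0]
force: [-0.9, -0.6, 1.9]
grip_width: 0.0241
```

>>> {"api": "jog_arm", "payload": {
  "rows": [
    [0.9, 0, 0, -0.02, 0, 0, 0],
    [0.9, 0, 0, -0.035, 0, 0, 0],
    [0.9, 0, 0, -0.035, 0, 0, 0],
    [0.9, 0, 0, -0.035, 0, 0, 0],
    [0.9, -0.011, -0.0355, -0.005, 0, 0, 0],
    [0.9, -0.011, -0.0355, 0, 0, 0, 0],
    [0.9, -0.011, -0.0355, 0, 0, 0, 0],
    [0.9, -0.011, -0.0355, 0, 0, 0, 0],
    [0.9, -0.011, -0.0355, 0, 0, 0, 0],
    [0.9, -0.011, -0.0355, 0, 0, 0, 0],
    [0.9, -0.011, -0.036, 0, 0, 0, 0],
    [0.9, 0, 0, 0, 0, 0, 0]
  ]
}}

```text
time_s: 11.45
tool_pos: [0.592, 0.2231, 0.3157]
tool_rot: [-179.6, 0.1, -4.3]
force: [-1.9, 1.9, 0.3]
grip_width: 0.0244
```

>>> {"api": "jog_arm", "payload": {
  "rows": [
    [0.9, 0, 0, 0, 0, 0, 0],
    [0.9, 0, 0, 0, 0, 0, 0]
  ]
}}

```text
time_s: 11.62
tool_pos: [0.5962, 0.2127, 0.3148]
tool_rot: [179.9, 0.0, -5.0]
force: [-0.5, -0.3, 0.3]
grip_width: 0.0241
```

```bash
python3 -c "
from h import *
im,D,p=wlook(['pebble'],0); barrel(D,p)"
```

```text
tcp [0.5962 0.2127 0.3148] [ 1.7993e+02  2.0000e-02 -4.9700e+00] w 0.0241 F [-0.5 -0.3  0.3]
pebble 0.86 [258. 195. 299. 230.] med [0.5982 0.2128 0.0254] z97 0.0271 rect [598.3 210.7] [28. 29.] 79.1
pebble 0.7 [249. 256. 305. 305.] med [0.596  0.2167 0.1499] z97 0.1521 rect [595.1 206.1] [78. 34.] 84.1
barrel c [0.5958 0.2135] R 0.0509 n 29 ztop 0.0841
24 16 17 18 18 14 11 1 0 0 0 0 0 0 0 0 0 0 0 0 0 0 0 0 0 0 1 15 15 18 0 0 0 0 0 3 21 15 19 19 20 19 19 21 20 18 22 21 20 21 19 22 20 20 23 18 22 21 20 20 21 17 22 19 20 19 3 0 0 0 0 0
```

>>> {"api": "jog_arm", "payload": {
  "rows": [
    [0.9, 0, 0, 0.02, 0, 0, 0],
    [0.9, 0, 0, 0.022, 0, 0, 0],
    [0.9, 0, 0, 0, 0, 0, 0],
    [0.9, 0, 0, 0, 0, 0, 0],
    [0.45, 0, 0, 0, 0, 0, 0],
    [0.45, 0, 0, 0, 0, 0, 0],
    [0.45, 0, 0, 0, 0, 0, 0],
    [0.45, 0, 0, 0, 0, 0, 0],
    [0.45, 0, 0, -0.02, 0, 0, 0],
    [0.45, 0, 0, -0.03, 0, 0, 0]
  ]
}}

```text
time_s: 12.55
tool_pos: [0.5953, 0.2123, 0.3211]
tool_rot: [179.9, 0.3, -5.0]
force: [0.3, -0.1, 0.7]
grip_width: 0.0468
```

```bash
python3 -c "
from h import *
wlook(['pebble'],0)
plan(.644,-.155,.14,50,.5,start=[.596,.2128,.158,-5])"
```

```text
tcp [0.5953 0.2123 0.3211] [179.87   0.31  -4.98] w 0.0468 F [ 0.3 -0.1  0.7]
pebble 0.57 [264. 194. 300. 210.] med [0.606  0.2259 0.0294] z97 0.0323 rect [604.7 223.2] [11. 27.] 79.2
pebble 0.57 [265. 196. 300. 228.] med [0.6026 0.2196 0.056 ] z97 0.0579 rect [599.6 215.6] [31. 25.] 27.3
pebble 0.24 [193. 130. 361. 308.] med [0.5994 0.2159 0.0755] z97 0.0941 rect [598.2 193.6] [143. 155.] 28.9
[0.5,0.0073,0.0329,0.0016,0,0,-5],
[0.5,0.0044,0.0334,0.0016,-0,0,-5],
[0.5,0.0014,0.0337,0.0016,-0,0,-5],
[0.5,-0.0015,0.0337,0.0017,-0,0,-5],
[0.5,-0.0044,0.0334,0.0016,-0,0,-5],
[0.5,-0.0074,0.0329,0.0017,-0,0,-5],
[0.5,-0.0102,0.0322,0.0016,-0,0,-5],
[0.5,-0.0129,0.0311,0.0017,-0,0,-5],
[0.5,-0.0156,0.0299,0.0016,-0,0,-5],
[0.5,-0.0182,0.0284,0.0017,-0,0,-5],
[0.5,-0.0206,0.0268,0.0016,-0,0,-5],
11
```

Both pebbles are inside the barrel (the second was still dropping). Next, the stick.

>>> {"api": "jog_arm", "payload": {
  "rows": [
    [0.5, 0.0075, 0.033, 0.0015, 0, 0, -5],
    [0.5, 0.0045, 0.0335, 0.0015, 0, 0, -5],
    [0.5, 0.0015, 0.0335, 0.0015, 0, 0, -5],
    [0.5, -0.0015, 0.0335, 0.0015, 0, 0, -5],
    [0.5, -0.0045, 0.0335, 0.0015, 0, 0, -5],
    [0.5, -0.0075, 0.033, 0.0015, 0, 0, -5],
    [0.5, -0.01, 0.032, 0.0015, 0, 0, -5],
    [0.5, -0.013, 0.031, 0.0015, 0, 0, -5],
    [0.5, -0.0155, 0.03, 0.0015, 0, 0, -5],
    [0.5, -0.018, 0.0285, 0.0015, 0, 0, -5],
    [0.5, -0.0205, 0.027, 0.0015, 0, 0, -5],
    [0.5, 0, 0, 0, 0, 0, 0]
  ]
}}

```text
time_s: 13.65
tool_pos: [0.6447, -0.1651, 0.3057]
tool_rot: [179.8, 0.3, 49.5]
force: [-1.3, -1.8, 0.1]
grip_width: 0.0432
```

>>> {"api": "jog_arm", "payload": {
  "rows": [
    [0.5, 0, 0, 0, 0, 0, 0],
    [0.5, 0, 0, 0, 0, 0, 0]
  ]
}}

```text
time_s: 13.82
tool_pos: [0.645, -0.1541, 0.3068]
tool_rot: [-180.0, -0.1, 50.0]
force: [-0.7, 1.0, 0.2]
grip_width: 0.0436
```

```bash
python3 -c "
from h import *
im,D,p=wlook(['stick'],0)
for l in landmark_of('wrist','stick_center')[:2]:
  r,c=l['position']; print(l['conf'],atz(p,r,c,.006).round(4))"
```

```text
tcp [ 0.645  -0.1541  0.3068] [-1.7997e+02 -5.0000e-02  4.9970e+01] w 0.0436 F [-0.7  1.   0.2]
stick 0.98 [270. 153. 286. 265.] med [ 0.6442 -0.1503  0.0109] z97 0.0132 rect [ 646.  -150.4] [12. 90.] 48.2
stick 0.36 [  1. 180. 104. 367.] med [ 0.5464 -0.3334  0.0061] z97 0.0304 rect [ 541.4 -291.3] [125. 233.] 7.0
0.56 [ 0.645 -0.15   0.006]
```

>>> {"api": "jog_arm", "payload": {
  "rows": [
    [0.5, 0.004, -0.0025, 0.03, 0, 0, 1.5],
    [0.5, 0, 0, 0.035, 0, 0, 0],
    [0.5, 0, 0, 0.035, 0, 0, 0],
    [0.5, 0, 0, 0.017, 0, 0, 0],
    [0.5, 0, 0, 0.006, 0, 0, 0],
    [0.5, 0, 0, 0, 0, 0, 0],
    [1, 0, 0, 0, 0, 0, 0],
    [1, 0, 0, 0, 0, 0, 0],
    [1, 0, 0, 0, 0, 0, 0],
    [1, 0, 0, 0, 0, 0, 0],
    [1, 0, 0, 0, 0, 0, 0],
    [1, 0, 0, 0, 0, 0, 0]
  ]
}}

```text
time_s: 14.97
tool_pos: [0.6457, -0.15, 0.1839]
tool_rot: [180.0, 0.0, 48.5]
force: [-0.3, 0.5, 0.1]
grip_width: 0.0112
```

>>> {"api": "jog_arm", "payload": {
  "rows": [
    [1, 0, 0, 0, 0, 0, 0],
    [1, 0, 0, 0, 0, 0, 0],
    [1, 0, 0, 0, 0, 0, 0]
  ]
}}

```text
time_s: 15.22
tool_pos: [0.6457, -0.1501, 0.1838]
tool_rot: [180.0, 0.0, 48.5]
force: [-0.4, -1.3, 1.0]
grip_width: 0.01
```

```bash
python3 -c "
from h import *
o=status.get_obs();t=o['tool_pos'];print(o['grip_width'],t,o['qpos'])
plan(.556,-.358,.13,48.5,1,start=[t[0],t[1],.13,48.5])"
```

```text
0.009984315103751796 [ 0.64569765 -0.15005141  0.1837982 ] [ 39.57649265  36.18981662 -38.59950565  92.25136565  25.05398804
  60.47173726  42.31330153]
[1,-0.0307,0.0101,0,0,0,0],
[1,-0.0307,0.0101,0,0,0,0],
[1,-0.0308,0.0101,0,0,0,0],
[1,-0.0307,0.0101,0,0,0,0],
[1,-0.0308,0.0101,0,0,0,0],
[1,-0.0307,0.0101,0,0,0,0],
[1,-0.0308,0.01,0,0,0,0],
7
```

>>> {"api": "jog_arm", "payload": {
  "rows": [
    [1, 0, 0, -0.03, 0, 0, 0],
    [1, 0, 0, -0.035, 0, 0, 0],
    [1, 0, 0, -0.035, 0, 0, 0],
    [1, -0.0305, 0.01, -0.01, 0, 0, 0],
    [1, -0.0305, 0.01, 0, 0, 0, 0],
    [1, -0.031, 0.01, 0, 0, 0, 0],
    [1, -0.031, 0.01, 0, 0, 0, 0],
    [1, -0.031, 0.01, 0, 0, 0, 0],
    [1, -0.031, 0.01, 0, 0, 0, 0],
    [1, -0.0305, 0.0105, 0, 0, 0, 0],
    [1, 0, 0, 0, 0, 0, 0],
    [1, 0, 0, 0, 0, 0, 0]
  ]
}}

```text
time_s: 16.22
tool_pos: [0.554, -0.3614, 0.2933]
tool_rot: [-180.0, 0.1, 48.2]
force: [-0.2, 1.5, 0.4]
grip_width: 0.0098
```

>>> {"api": "jog_arm", "payload": {
  "rows": [
    [1, 0, 0, 0, 0, 0, 0],
    [1, 0, 0, 0.03, 0, 0, 0],
    [1, 0, 0, 0.03, 0, 0, 0],
    [1, 0, 0, 0.025, 0, 0, 0],
    [1, 0, 0, 0.014, 0, 0, 0],
    [1, 0, 0, 0, 0, 0, 0],
    [0.6, 0, 0, 0, 0, 0, 0],
    [0.6, 0, 0, 0, 0, 0, 0],
    [0.6, 0, 0, 0, 0, 0, 0],
    [0.6, 0, 0, 0, 0, 0, 0]
  ]
}}

```text
time_s: 17.05
tool_pos: [0.5565, -0.3583, 0.1967]
tool_rot: [179.8, -0.0, 48.5]
force: [0.5, 0.6, 0.4]
grip_width: 0.0286
```

>>> {"api": "jog_arm", "payload": {
  "rows": [
    [0.6, 0, 0, -0.03, 0, 0, 0],
    [0.6, 0, 0, -0.035, 0, 0, 0],
    [0.6, 0, 0, -0.035, 0, 0, 0],
    [0.6, 0, 0, -0.01, 0, 0, 0],
    [0.6, 0, 0, 0, 0, 0, 0]
  ]
}}

```text
time_s: 17.47
tool_pos: [0.5572, -0.3584, 0.3103]
tool_rot: [179.5, -0.0, 48.5]
force: [-0.2, 0.2, 0.2]
grip_width: 0.0346
```

```bash
python3 -c "
from h import *
im,D,p=wlook(['stick','tray'],0)
t=status.get_obs()['tool_pos']
plan(.49,-.005,.13,61,0.4,start=[t[0],t[1],t[2]-.164,48.5])"
```

```text
tcp [ 0.5572 -0.3584  0.3103] [ 1.7948e+02 -5.0000e-02  4.8490e+01] w 0.0346 F [-0.2  0.2  0.2]
stick 0.86 [268. 148. 284. 263.] med [ 0.5528 -0.3552  0.0129] z97 0.0149 rect [ 553.4 -355.8] [11. 89.] 49.5
tray 0.69 [  0. 206.  87. 348.] med [ 0.4544 -0.5499  0.0012] z97 0.0185 rect [ 455.4 -502.6] [103. 232.] 3.9
tray 0.69 [  0.   0. 187.  98.] med [ 0.3791 -0.3708  0.0034] z97 0.0282 rect [ 377.3 -378.6] [141.  69.] 46.2
tray 0.58 [157.  84. 391. 309.] med [ 0.5447 -0.3547  0.0026] z97 0.0277 rect [ 556.9 -360.9] [166. 112.] 4.4
[0.4,0.0221,-0.0283,0.001,-0,0,-1.2],
[0.4,0.0227,-0.0278,0.001,-0,0,-1.3],
[0.4,0.0233,-0.0273,0.001,-0,0,-1.2],
[0.4,0.0239,-0.0268,0.001,-0,0,-1.3],
[0.4,0.0245,-0.0262,0.001,-0,0,-1.2],
[0.4,0.0251,-0.0257,0.001,-0,0,-1.3],
[0.4,0.0256,-0.0252,0.001,-0,0,-1.2],
[0.4,0.0262,-0.0246,0.0009,-0,0,-1.3],
[0.4,0.0267,-0.024,0.001,-0,0,-1.2],
[0.4,0.0272,-0.0234,0.0009,-0,0,-1.3],
10
```

The stick is in the tray. On to the lid.

>>> {"api": "jog_arm", "payload": {
  "rows": [
    [0.4, 0.022, -0.0285, 0, 0, 0, -1.2],
    [0.4, 0.0225, -0.028, 0, 0, 0, -1.3],
    [0.4, 0.0235, -0.0275, 0, 0, 0, -1.2],
    [0.4, 0.024, -0.027, 0, 0, 0, -1.3],
    [0.4, 0.0245, -0.026, 0, 0, 0, -1.2],
    [0.4, 0.025, -0.0255, 0, 0, 0, -1.3],
    [0.4, 0.0255, -0.025, 0, 0, 0, -1.2],
    [0.4, 0.026, -0.0245, 0, 0, 0, -1.3],
    [0.4, 0.0265, -0.024, 0, 0, 0, -1.2],
    [0.4, 0.027, -0.0235, 0, 0, 0, -1.3],
    [0.4, 0, 0, 0, 0, 0, 0],
    [0.4, 0, 0, 0, 0, 0, 0]
  ]
}}

```text
time_s: 18.62
tool_pos: [0.4889, -0.0034, 0.3035]
tool_rot: [-179.9, 0.1, 61.3]
force: [0.4, -0.1, 0.2]
grip_width: 0.052
```

>>> {"api": "jog_arm", "payload": {
  "rows": [
    [0.4, 0, 0, 0, 0, 0, 0],
    [0.4, 0, 0, 0, 0, 0, 0]
  ]
}}

```text
time_s: 18.78
tool_pos: [0.4898, -0.007, 0.3039]
tool_rot: [-179.9, 0.0, 60.9]
force: [0.1, 0.1, -0.8]
grip_width: 0.0522
```

```bash
cat >> h.py <<'E'
def lid(D,p,zlo,zhi,c0,rad=.045):
    P=np.array([dep(p,r,c,D) for r in range(419) for c in range(559) if D[r,c]>0])
    Q=P[(np.hypot(P[:,0]-c0[0],P[:,1]-c0[1])<rad)&(P[:,2]>zlo)&(P[:,2]<zhi)][:,:2]
    rc=cv2.minAreaRect((Q*1000).astype(np.float32)); print('bar',len(Q),np.round(rc[0],1),np.round(rc[1],1),round(rc[2],1),'mean',Q.mean(0).round(4),'pca',np.degrees(np.arctan2(*np.linalg.eigh(np.cov(Q.T))[1][::-1,1])).round(1))
E
python3 -c "
from h import *
im,D,p=wlook(['lid'],0,'w3.png')
lid(D,p,.052,.066,(.49,-.005))"
```

```text
tcp [ 0.4898 -0.007   0.3039] [-1.7992e+02  3.0000e-02  6.0880e+01] w 0.0522 F [ 0.1  0.1 -0.8]
lid 0.72 [214. 155. 336. 272.] med [ 0.4846 -0.0036  0.0274] z97 0.0595 rect [493.1  -5.3] [96. 89.] 27.2
bar 1568 [488.7  -6.4] [13.6 51.8] 60.4 mean [ 0.4871 -0.0058] pca 150.2
```

View pics/w3.png

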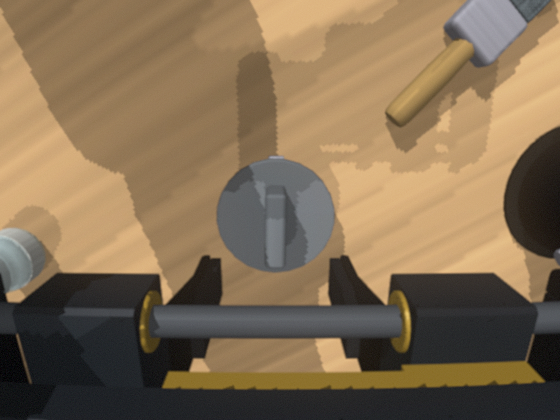

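>>> {"api": "jog_arm", "payload": {
  "rows": [
    [0.4, 0, -0.0015, 0.03, 0, 0, 0.5],
    [0.4, 0, 0, 0.035, 0, 0, 0],
    [0.4, 0, 0, 0.018, 0, 0, 0],
    [0.4, 0, 0, 0.008, 0, 0, 0],
    [0.4, 0, 0, 0, 0, 0, 0],
    [1, 0, 0, 0, 0, 0, 0],
    [1, 0, 0, 0, 0, 0, 0],
    [1, 0, 0, 0, 0, 0, 0],
    [1, 0, 0, 0, 0, 0, 0],
    [1, 0, 0, 0, 0, 0, 0],
    [1, 0, 0, 0, 0, 0, 0],
    [1, 0, 0, 0, 0, 0, 0]
  ],
  "grip_force": 40
}}

```text
time_s: 19.88
tool_pos: [0.4887, -0.005, 0.214]
tool_rot: [180.0, 0.0, 60.5]
force: [0.7, 1.3, 1.6]
grip_width: 0.0137
```

>>> {"api": "jog_arm", "payload": {
  "rows": [
    [1, 0, 0, 0, 0, 0, 0],
    [1, 0, 0, 0, 0, 0, 0],
    [1, 0, 0, 0, 0, 0, 0]
  ]
}}

```text
time_s: 20.13
tool_pos: [0.4887, -0.0051, 0.214]
tool_rot: [180.0, 0.0, 60.5]
force: [-1.1, -1.6, 4.9]
grip_width: 0.0138
```

```bash
python3 -c "
from h import *
wlook([],0)
t=status.get_obs()['tool_pos']
plan(.596,.2132,.18,74,1,start=[t[0],t[1],.18,60.4])"
```

```text
tcp [ 0.4887 -0.0051  0.214 ] [1.7998e+02 3.0000e-02 6.0500e+01] w 0.0138 F [-1.1 -1.6  4.9]
[1,0.0347,-0.0021,-0,0,0,-1.9],
[1,0.0347,-0.0009,-0,-0,0,-2],
[1,0.0347,0.0003,-0,-0,0,-1.9],
[1,0.0347,0.0014,-0,-0,0,-2],
[1,0.0347,0.0027,-0,-0,0,-1.9],
[1,0.0345,0.0038,-0,-0,0,-2],
[1,0.0344,0.005,-0,-0,0,-1.9],
7
```

>>> {"api": "jog_arm", "payload": {
  "rows": [
    [1, 0, 0, -0.025, 0, 0, 0],
    [1, 0, 0, -0.035, 0, 0, 0],
    [1, 0, 0, -0.035, 0, 0, 0],
    [1, 0, 0, -0.035, 0, 0, 0],
    [1, 0.0345, -0.002, -0.005, 0, 0, -1.9],
    [1, 0.0345, -0.001, 0, 0, 0, -2],
    [1, 0.0345, 0.0005, 0, 0, 0, -1.9],
    [1, 0.0345, 0.0015, 0, 0, 0, -2],
    [1, 0.035, 0.0025, 0, 0, 0, -1.9],
    [1, 0.0345, 0.004, 0, 0, 0, -2],
    [1, 0.0345, 0.005, 0, 0, 0, -1.9],
    [1, 0, 0, 0, 0, 0, 0]
  ]
}}

```text
time_s: 21.18
tool_pos: [0.5951, 0.2209, 0.3474]
tool_rot: [-179.8, -0.4, 74.7]
force: [-1.5, 0.5, -0.6]
grip_width: 0.0137
```

>>> {"api": "jog_arm", "payload": {
  "rows": [
    [1, 0, 0, 0, 0, 0, 0],
    [1, 0, 0, 0, 0, 0, 0],
    [1, 0, 0, 0, 0, 0, 0]
  ]
}}

```text
time_s: 21.43
tool_pos: [0.5956, 0.2117, 0.348]
tool_rot: [-180.0, 0.1, 74.0]
force: [0.7, -0.6, -2.9]
grip_width: 0.0139
```

```bash
python3 -c "
from h import *
im,D,p=wlook([],0,'w4.png')
t=status.get_obs()['tool_pos']; print(t)
im,D=cams.read_camera('scene'); cv2.imwrite('pics/s4.png',cv2.resize(im[220:420,260:500],None,fx=3,fy=3)[:,:,::-1])"
```

```text
tcp [0.5956 0.2117 0.348 ] [-1.7998e+02  9.0000e-02  7.4000e+01] w 0.0139 F [ 0.7 -0.6 -2.9]
[0.59566573 0.21145788 0.34833416]
```

View pics/w4.png

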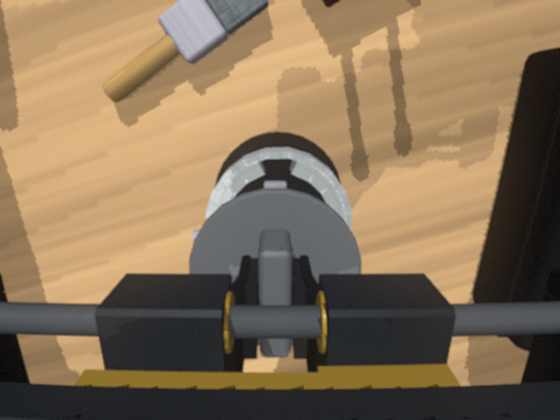

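View pics/s4.png

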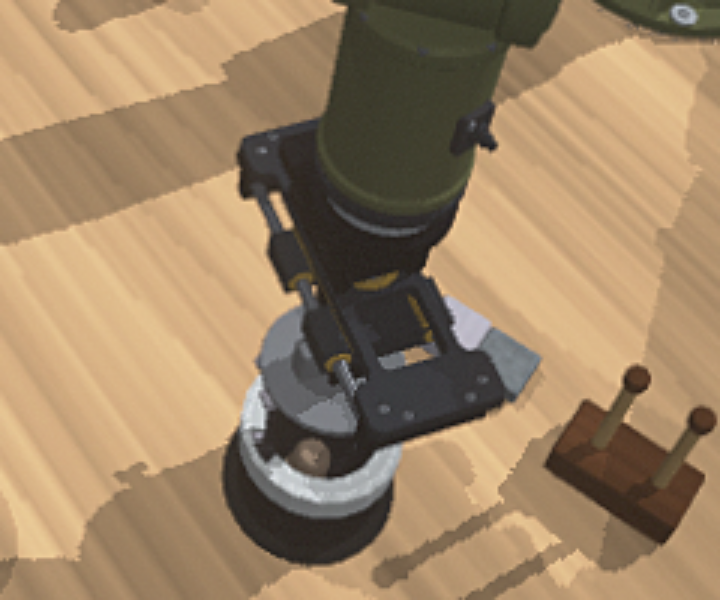

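The lug at (275,185) lines up with the gap at (277,168), and a pebble shows in the barrel. Lowering in stages.

>>> {"api": "jog_arm", "payload": {
  "rows": [
    [1, 0.0017, 0, 0.015, 0, 0, 0],
    [1, 0, 0, 0.015, 0, 0, 0],
    [1, 0, 0, 0.012, 0, 0, 0],
    [1, 0, 0, 0.003, 0, 0, 0],
    [1, 0, 0, 0, 0, 0, 0],
    [1, 0, 0, 0.004, 0, 0, 0],
    [1, 0, 0, 0.004, 0, 0, 0],
    [1, 0, 0, 0, 0, 0, 0]
  ]
}}

```text
time_s: 22.2
tool_pos: [0.596, 0.2148, 0.2952]
tool_rot: [-180.0, 0.0, 74.1]
force: [-0.4, -0.9, -1.5]
grip_width: 0.0137
```

>>> {"api": "jog_arm", "payload": {
  "rows": [
    [1, -0.001, 0, 0.004, 0, 0, 0],
    [1, 0, 0, 0.004, 0, 0, 0],
    [1, 0, 0, 0.003, 0, 0, 0],
    [1, 0, 0, 0.002, 0, 0, 0],
    [1, 0, 0, 0, 0, 0, 0],
    [1, 0, 0, 0, 0, 0, 0]
  ]
}}

```text
time_s: 22.7
tool_pos: [0.5958, 0.2138, 0.2826]
tool_rot: [-180.0, 0.0, 74.1]
force: [0.9, -0.4, -1.8]
grip_width: 0.014
```

>>> {"api": "jog_arm", "payload": {
  "rows": [
    [1, 0, 0, 0.0015, 0, 0, 0],
    [1, 0, 0, 0.0015, 0, 0, 0],
    [1, 0, 0, 0, 0, 0, 0],
    [1, 0, 0, 0, 0, 0, 0]
  ]
}}

```text
time_s: 23.03
tool_pos: [0.5958, 0.2139, 0.2801]
tool_rot: [180.0, -0.0, 74.1]
force: [-0.3, -0.6, 0.1]
grip_width: 0.014
```

>>> {"api": "jog_arm", "payload": {
  "rows": [
    [1, 0, 0, 0.001, 0, 0, 0],
    [1, 0, 0, 0, 0, 0, 0],
    [1, 0, 0, 0, 0, 0, 0]
  ]
}}

```text
time_s: 23.28
tool_pos: [0.5958, 0.2141, 0.2801]
tool_rot: [180.0, 0.0, 74.1]
force: [-1.6, -1.1, 6.2]
grip_width: 0.0138
```

>>> {"api": "jog_arm", "payload": {
  "rows": [
    [1, 0, 0, 0, 0, 0, 3],
    [1, 0, 0, 0, 0, 0, 4],
    [1, 0, 0, 0, 0, 0, 4],
    [1, 0, 0, 0, 0, 0, 4],
    [1, 0, 0, 0, 0, 0, 0],
    [1, 0, 0, 0, 0, 0, 0]
  ]
}}

```text
time_s: 23.78
tool_pos: [0.5959, 0.2145, 0.2801]
tool_rot: [179.9, -0.1, 59.2]
force: [-0.8, 0.2, 6.0]
grip_width: 0.0136
```

```bash
python3 -c "
from h import *
o=status.get_obs(); print(o['wrist_torque'],o['force'],o['tool_pos'],o['tool_rot'],o['qpos'].round(1))"
```

```text
[ 0.09700438  0.2428582  -0.15997686] [-0.80930682  0.19825197  5.99609816] [0.59593868 0.21449082 0.28006101] [ 1.79938862e+02 -8.44785531e-02  5.92020520e+01] [ 17.3  30.7 -52.1  92.7  25.5  69.2  19.1]
```

>>> {"api": "jog_arm", "payload": {
  "rows": [
    [1, 0, 0, 0, 0, 0, 4],
    [1, 0, 0, 0, 0, 0, 4],
    [1, 0, 0, 0, 0, 0, 4],
    [1, 0, 0, 0, 0, 0, 4],
    [1, 0, 0, 0, 0, 0, 4],
    [1, 0, 0, 0, 0, 0, 4],
    [1, 0, 0, 0, 0, 0, 4],
    [1, 0, 0, 0, 0, 0, 2],
    [1, 0, 0, 0, 0, 0, 0],
    [1, 0, 0, 0, 0, 0, 0],
    [1, 0, 0, 0, 0, 0, 0]
  ]
}}

```text
time_s: 24.7
tool_pos: [0.596, 0.2144, 0.2801]
tool_rot: [180.0, -0.1, 29.2]
force: [-1.8, -0.8, 6.0]
grip_width: 0.014
```

```bash
python3 -c "
from h import *
o=status.get_obs(); print(o['wrist_torque'],o['force'],o['tool_pos'],o['tool_rot'],o['qpos'].round(1))
im,D,p=wlook([],0,'w5.png')
# bar edges from free part; use lid cap/bar top points
P=(.596,.2132)
lid(D,p,.112,.135,P,.035)
im,D=cams.read_camera('top'); p=cams.camera_params('top')
a=cv2.resize(im[130:210,85:165],(400,400),interpolation=cv2.INTER_CUBIC)
b=cv2.resize(im[145:205,310:370],(400,400),interpolation=cv2.INTER_CUBIC)
cv2.imwrite('pics/t5.png',np.hstack([a,b])[:,:,::-1])"
```

```text
[-0.00377876  0.20335836 -0.00362419] [-1.84729847 -0.78408393  5.95112463] [0.59602777 0.21437647 0.28007019] [ 1.79982017e+02 -1.07611792e-01  2.92362354e+01] [ 13.5  28.4 -46.3  92.8  21.8  68.1  -8.3]
tcp [0.596  0.2144 0.2801] [ 1.7998e+02 -1.1000e-01  2.9240e+01] w 0.014 F [-1.8 -0.8  6. ]
bar 3955 [598.  216.2] [33.1 51.4] 45.0 mean [0.5913 0.2216] pca 119.2
```

View pics/w5.png

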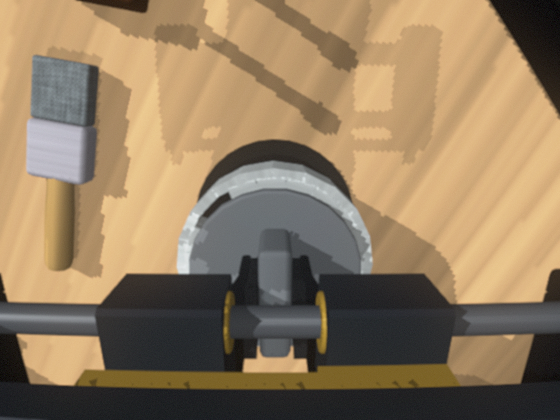

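View pics/t5.png

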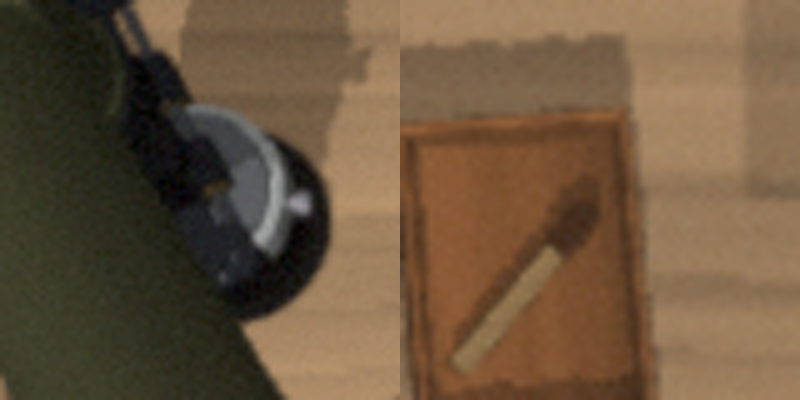

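The wrist view shows the lid flush in the collar. The bar (275,245) still lies square in the jaws and the cleared gap shows at (215,205). The stick lies in the brown tray. Handing in.

```bash
python3 -c "
from h import *
print(env.sign_off()); o=status.get_obs(); print(o['time_s'],o['tool_rot'],o['grip_width'])"
```

```text
the job is handed in; nothing more can be done
None
the job is handed in; nothing more can be done
```

Both pebbles are in the barrel, the dop stick is in the larger brown tray, and the gripper is holding the lid at about 45° clockwise. I handed it in at about 25 s of the 67 s allowed.

- **Pebbles:** My first grab missed because I lifted before the fingers had closed, so I looked again and redid it. I saw pebble_a lying in the barrel. Pebble_b was last measured still dropping inside it. A later picture showed one pebble in the barrel but could not confirm both.
- **Stick:** The top camera shows it lying inside the tray.
- **Lid:** It touched bottom at TCP height 0.280 m, which is what full home should give, with about 6 N of downward push. I then turned it 44.9° (tool yaw 74.1° to 29.2°). The bar stayed square in the jaws, with the grip set to 40 N and the fingers 14 mm apart.
- **Turn angle:** The gap direction (about −16°) is good to about 1.5°, so the turn relative to the gaps carries that error. It is well short of the latch at 65°.
- **Spring torque:** The wrist torque about vertical read close to zero, so it did not confirm the spring's roughly 0.07 N·m. I put that down to friction and sensor noise, and rely on the measured angle and the picture instead.
- **Jar and brush:** I did not touch them, but I did not re-measure their positions at the end.

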